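# Load a capsule pot into the sample changer and index it one click

### The job

Take the amber sample pot that stands in the steel tray with the other containers and set it upright in the empty pocket at the pointer of the sample changer, pressing it gently down past the pocket's spring balls until it sits fully home on the stop inside. Then turn the wheel by its centre knob one click clockwise (seen from above), so that the pot comes to the black reader post and the wheel rests in its stop, and let go. Leave the tray's other two containers and the pots already in the wheel as they are.

Things in the scene. Friction and masses are not known exactly. Their poses are not given: they have to be found in the camera images.
- pot_mid (a point): The pot to load: amber glass with a white cap, round, 30 mm diameter, 64 mm tall, 80 g give or take a third; the cap is the top 20 mm, also 30 mm wide. It stands upright in the tray. The point is on its axis, half-way up (32 mm above its underside), z along its axis. Its lowest 7 mm taper from 30 to 25 mm diameter.
- tray: Low open steel tray, 100 x 225 x 14 mm, floor 3 mm thick, walls 3 mm. Origin at the centre of its underside, long side along its y. Three containers stand in it in a row along its y, 75 mm apart, in any order.
- vial: Bystander in the tray: clear glass vial, 20 mm diameter, 60 mm tall. Origin at the centre of its underside. Leave it there.
- tub: Bystander in the tray: wide low plastic tub, 49 mm diameter, 42 mm tall. Origin at the centre of its underside. Leave it there.
- changer: White round housing of the sample changer, 250 mm diameter, 50 mm high, fixed to the bench. Origin at the centre of its underside, on the wheel's axis; z up. A small dark pointer on its top edge lies at its -x side, at the loading position; a black reader post, 95 mm high, stands outside the rim 60 degrees clockwise from it (seen from above), 140 mm from the axis.
- wheel (a joint): Angle of the aluminium wheel (208 mm diameter, its disc 52 to 60 mm above the bench), growing clockwise seen from above. 0 as found, in a click stop; a stop every 1.047 rad (60 degrees). Leaving a stop or entering the next takes about 0.4 N m, so the knob may lag in the grip; between them it turns freely and stays where left. A stop draws the wheel in from about 0.06 rad either side.
- pocket: The empty pocket at the pointer when found: a round aluminium cup on the wheel, 32 mm bore, 39 mm outside, its axis 75 mm from the wheel's axis; it turns with the wheel. Origin on its axis, 27 mm below its mouth (63 mm above the bench), z up, x towards the wheel's axis. Inside is a flat stop whose hard bottom is screw-set somewhere 0 to 12 mm above this origin, not measured: feel for it.
- knob_grip (a point): Centre of the wheel's knob, on the wheel's axis, 156 mm above the bench: an upright black bar 12 mm thick along its x, 44 mm long along its y and 30 mm tall (15 mm above and below this point), on a round stem of 18 mm. It turns with the wheel; its frame is the wheel's (z up). The bar is wholly above the tops of all pots in the wheel.
- loaded1: Bystander: a pot like the one to load, already sitting in the wheel in the pocket 60 degrees clockwise of the pointer when found; it rides along as the wheel turns. Origin at the centre of its underside, 60 mm above the bench; its top is 124 mm above the bench.
- loaded2: Bystander: a pot like the one to load, already sitting in the wheel in the pocket 120 degrees clockwise of the pointer when found; it rides along as the wheel turns. Origin at the centre of its underside, 60 mm above the bench; its top is 124 mm above the bench.
- loaded3: Bystander: a pot like the one to load, already sitting in the wheel in the pocket 180 degrees clockwise of the pointer when found; it rides along as the wheel turns. Origin at the centre of its underside, 60 mm above the bench; its top is 124 mm above the bench.
- pocket_mouth (a point): Centre of that pocket's mouth. Two sprung balls stick out of its wall 5 mm below, at its +y and -y sides; a loose pot rests on them, 20 to 22 mm above the origin; about 5 to 12 N straight down takes it past, then it slides easily and friction holds it. The stop's top yields 2.5 mm (under 2 N) to a hard bottom: home is within 2 mm of that. Over 20 N on the stop chips the pot.
There are look-alikes about, which are no part of the job. What is shaped like the part that bears pot_mid but brown or pink is not meant.

How it is judged:
On the way, in this order (a step that is already met when the one before it is completed fails the run):
1. the pot is pressed home onto the stop of the pocket while the wheel is still where it was found (contact force between pot and pocket above 0.4 N and z of pot_mid in the frame of pocket between 0.029 and 0.0475 m and horizontal distance between pot_mid and pocket below 0.003 m and angle between pot_mid's own z axis and vertical below 0.1 rad and value of joint wheel between -0.15 and 0.15 rad), for 0.2 s.
2. the wheel is in the next click stop with the pot still home (contact force between pot and pocket above 0.4 N and z of pot_mid in the frame of pocket between 0.029 and 0.0475 m and horizontal distance between pot_mid and pocket below 0.003 m and angle between pot_mid's own z axis and vertical below 0.1 rad and value of joint wheel between 0.997 and 1.097 rad), for 0.2 s.
At the end, for the whole second after the job is handed in: The pot stands upright (within 0.1 rad) in the pocket that was at the pointer, its underside resting on the pocket's stop (pressing its sprung top with over 0.4 N) and its axis within 3 mm of the pocket's; the wheel rests one click clockwise of where it was found (1.047 rad, within 0.05 rad) (all of step 2 and velocity of joint wheel between -0.05 and 0.05 rad/s); the robot touches nothing.
It fails at once if the pot is forced onto the pocket's stop with more than 20 N (contact force between pot and pocket above 20 N).
It fails at once if the wheel is turned the wrong way or past the next stop (value of joint wheel below -0.35 rad or value of joint wheel above 1.4 rad).
It fails at once if another container in the tray is shifted more than 30 mm or toppled (distance of any of vial, tub from where it was at the start of the episode above 0.03 m or angle between any of vial, tub's own z axis and vertical above 0.5 rad).
It fails at once if a pot already in the wheel is lifted out or tipped (height (world z) of any of loaded1, loaded2, loaded3 above 0.075 m or angle between any of loaded1, loaded2, loaded3's own z axis and vertical above 0.3 rad).
It also fails if it takes over 72 s, if anything falls off the work surface, if the arm or the gripper's body presses on something with over 40 N, if the wrist force passes 120 N, or if a joint passes its speed limit or range.

### The arm

A 7-joint arm with a two-finger parallel gripper is mounted at the origin on the work surface. World frame = base frame: x ahead of the robot, y to its left, z up, the work surface at z = 0. Lengths are in m, angles in rad, forces in N, time in s.
With the tool pointing down it reaches from about 0.4 to 0.85 m from the base axis. Payload 10.4 kg.
Tool frame: the origin (TCP) lies at the very end of the fingers, on their centre line; the grasp point (between the pads) lies 19 mm behind it; z points along the fingers, y is the line along which they close (so a half turn about z gives the same grasp; the last joint's range is limited). The gripper opens to 87 mm and grips with 3 to 60 N. Pads are 19 mm wide; open, the fingers measure 117 mm over their backs; the gripper's body (75 mm by 190 mm) begins 51 mm behind the grasp point.
Start: joints at [1.168, 0.332, -0.065, 1.46, 0.022, 1.35, -0.088], TCP at [0.232, -0.58, 0.223] pointing down, gripper open.
Joint ranges: [-2.6, 2.6], [-0.5, 2.12], [-1.47, 1.34], [0.16, 2.42], [-1.27, 4.41], [0.06, 2.06], [-2.6, 2.6]. Speed limits (rad/s): [2.22, 2.22, 2.79, 2.79, 3.14, 3.14, 3.14].

### API

Orientations are given as a unit quaternion [x, y, z, w].
In Python, from bench import * gives the robot as it stands.
- The arm moves only by the tool step_arm, never from a script. Its arguments are lists of equal length, an entry for each row: "delta_pos": the shift along the world's x, y, z in units of 25 mm (1.0 is 25 mm), a list of three; "turn": the turn about the world's z in units of 0.12 rad (1.0 is 0.12 rad). In form: {"delta_pos": [[tx, ty, tz], ...], "turn": [turn, ...]}. A call has 1 to 12 rows; each row shifts and turns the commanded pose from where the row before left it; what a row does not reach is not made up. A row lasts 1/10 s, in which the tool goes at most 50 mm and 8.59 degrees, less where a joint would pass 70% of its speed; a pose out of reach is approached as far as the arm can. A call with a number of a shift or a turn outside -1 to 1 is refused whole. A call with a gripper value outside its range is refused whole. "grip" is the closure, from 0 (fully open) to 1 (shut), set as the call begins (left out, the last holds). The fingers move at their own pace and stop on an object; "newtons" is the grip in N (left out, the last holds). Time passes only in rows, so rows that do not move let the fingers close. It gives the time, the measured TCP pose, the force, the opening and the grip force at its end, in the units of the state.
- read_state(): the state, without advancing time (a new reading comes with each control period).
- camera(name): name is "scene" or "top" or "wrist"; returns a dict with "image" (480x640x3 uint8, red, green, blue), "z_map" (480x640 float32, m along the optical axis (not along the pixel's ray), 0 where there is no reading), "mtx" (3x3 intrinsics, pixels), "dist" ([k1, k2, p1, p2, k3] as OpenCV has them; the pictures are not rectified), "view" (4x4, takes a point from world to camera coordinates). Camera axes: x right, y up, looking along -z (the intrinsics and any distortion apply to the point x, -y, -z); pixel columns grow to the right and rows downward; lengths in m; the calibration is good to about 2 mm. A picture is of the moment at which its call begins.
- close_job(): hands the job in; it is judged then, once.
The state is a dict: "time": time; "joint_positions": joint angles; "joint_vel": joint speeds; "joint_torque": joint torques, N m; "ee_pos": TCP position; "eef_rot": TCP orientation; "ft_force": force on the tool from outside, world axes, zero at the start; "torque": the same for the moment, N m; "width": finger opening in m; "grip_force": force on a finger pad.
Only numpy, scipy, OpenCV 4.12 (cv2) and the standard library are available. Lean on these libraries where they do the work, as an engineer would, in place of code of your own. Each camera call takes 0.05 s, during which the arm holds its last target. There are 200 camera calls.

## Working session

There is one attempt and no reset: what is moved stays moved. The work goes in short steps, Python scripts to look and compute and a tool call to move; the robot and the scene stay as the last step left them, time stands still between calls to the robot, and variables do not carry over. Pictures are saved under pics/ and viewed, at most 10 in all, crops included, and the job is handed in when it is done.

Besides the shell and the picture viewer there is one more tool, called after "Request:" as name(argument=value, ...) on one line, values as JSON. step_arm: Moves the arm, as the interface text tells. Shifts and turns lie within -1 to 1; 1 stands for 25 mm of shift or 0.12 rad of turn. Its arguments: {"type":"object","properties":{"delta_pos":{"type":"array"},"turn":{"type":"array"},"grip":{"type":"number"},"newtons":{"type":"number"}},"required":["delta_pos","turn"]}

```bash
mkdir -p pics
cat > h.py <<'E'
from bench import *
import numpy as np, cv2
def ray(c,u,v):
    p=cv2.undistortPoints(np.array([[[u,v]]],float),np.array(c["mtx"]),np.array(c["dist"]))[0,0]
    V=np.array(c["view"]); R=V[:3,:3]; o=-R.T@V[:3,3]
    return o,R.T@np.array([p[0],-p[1],-1.])
def on_z(c,u,v,z):
    o,d=ray(c,u,v); return o+d*(z-o[2])/d[2]
def depth_pt(c,u,v):
    o,d=ray(c,u,v); return o+d*float(c["z_map"][int(v),int(u)])
E
python3 - <<'E'
from h import *
s=read_state();print(s)
for n in("scene","top"):
    c=camera(n);cv2.imwrite(f"pics/{n}0.png",c["image"][:,:,::-1]);np.save(f"pics/{n}0.npy",c,allow_pickle=True)
E
```

```text
{'time': 0.0, 'joint_positions': array([ 1.1684148 ,  0.33289405, -0.06467873,  1.46092999,  0.02159981,
        1.34985499, -0.08848264]), 'joint_vel': array([ 7.12725814e-05, -1.37458071e-04,  2.77540035e-03, -3.03230489e-03,
       -2.65761900e-04,  3.81034801e-04,  1.49387785e-03]), 'joint_torque': array([-2.71358031e-04, -6.23253036e+01,  2.45548639e-02, -3.89891088e+01,
       -6.13386068e-02,  3.98686482e-02,  1.64286625e-04]), 'ee_pos': array([ 0.23154623, -0.58013073,  0.22174543]), 'eef_rot': array([ 9.82022927e-01,  1.88760398e-01, -1.64812396e-04, -6.75736181e-04]), 'ft_force': array([-0.36514344,  0.45412607,  0.94344889]), 'torque': array([-0.03807933,  0.01043044, -0.04500457]), 'grip_force': 0.0, 'width': 0.08708855448858065}
```

View pics/scene0.png

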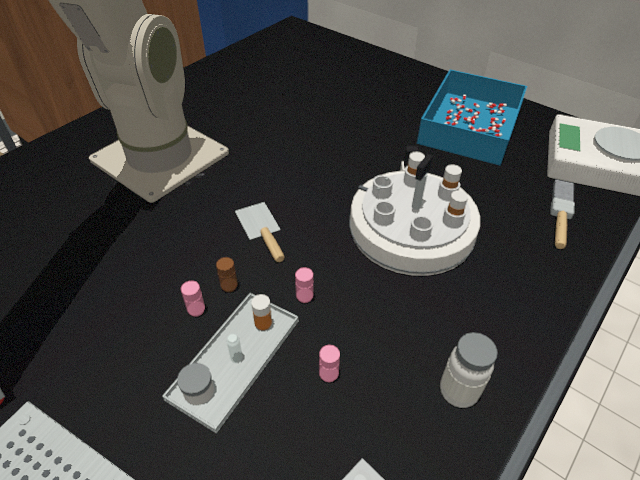

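View pics/top0.png

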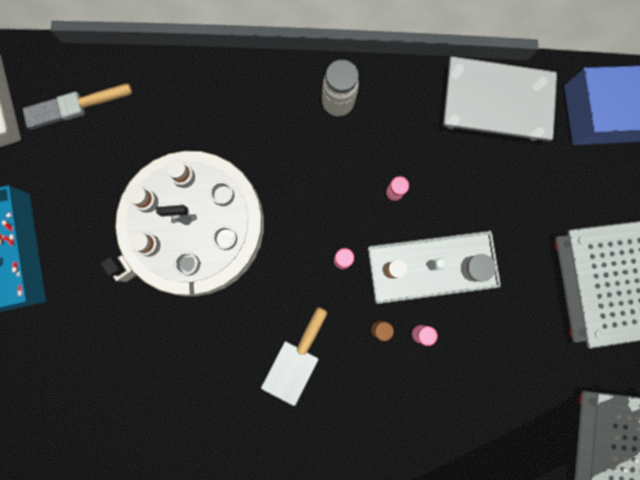

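Candidates for the pot:
- White-capped amber in the tray: scene (262,313), top (395,268).
- Brown look-alike: scene (227,275), top (383,330).
- Pink look-alikes: top (344,258), (399,187) and (425,335).
- Pots already in the wheel: top (147,244), (144,199) and (181,174).

I choose the white-capped amber one in the tray. The empty pocket at the pointer is at top (188,264), with the pointer at (191,287) and the reader post at (112,266).

Run:
```python
from h import *
c=np.load("pics/top0.npy",allow_pickle=True).item();s=np.load("pics/scene0.npy",allow_pickle=True).item()
P=lambda n,a:print(n,np.round(a,4))
for n,u,v,z in [("potcap",397,268,.067),("vial",440,264,.063),("tub",482,267,.045),("pink",344,258,.06),("brown",383,330,.06),("pocket",188,264,.09),("pocket2",226,239,.09),("pocket3",223,194,.09),("knob",172,210,.171),("cap1",149,240,.124),("cap2",144,195,.124),("cap3",181,172,.124)]:
    P(n,[*on_z(c,u,v,z),*depth_pt(c,u,v)])
# housing & pot cap contours by depth height
H,W=480,640
uu,vv=np.meshgrid(np.arange(W),np.arange(H))
p=cv2.undistortPoints(np.stack([uu,vv],-1).reshape(-1,1,2).astype(float),c["mtx"],c["dist"]).reshape(H,W,2)
V=np.array(c["view"]);R=V[:3,:3];o=-R.T@V[:3,3]
D=np.dstack([p[...,0],-p[...,1],-np.ones((H,W))])*c["z_map"][...,None]
X=D@R+o
np.save("pics/X.npy",X);print("cam",o)
def blob(n,m,z):
    if m.sum()<5: print(n,"none");return
    q=X[m]; P(n,[m.sum(),*q.mean(0),*((q.max(0)+q.min(0))/2)[:2],*(np.ptp(q,axis=0))])
def near(xy,r): return np.hypot(X[...,0]-xy[0],X[...,1]-xy[1])<r
a=on_z(c,397,268,.067);blob("pot",near(a,.03)&(X[...,2]>.055),0)
a=on_z(c,188,264,.09);m=near(a,.03)&(X[...,2]>.083);blob("pocket",m,0)
a=on_z(c,172,210,.171);m=near(a,.04)&(X[...,2]>.16);blob("knob",m,0)
if m.sum()>5:
    q=X[m][:,:2];u,S,vt=np.linalg.svd(q-q.mean(0));P("knobdir",vt[0])
h=near(on_z(c,190,222,.06),.16)&(X[...,2]>.044)&(X[...,2]<.066);cn=max(cv2.findContours(h.astype(np.uint8),0,1)[0],key=cv2.contourArea)
q=np.array([on_z(c,*k[0],.05)[:2] for k in cn]);(x,y),r=cv2.minEnclosingCircle(q.astype(np.float32));print("housing",x,y,r)
P("pointer",on_z(c,191,287,.05)); P("post",on_z(c,110,266,.095))
# scene view of pot
P("scene cap",[*on_z(s,261,302,.067),*depth_pt(s,261,302)])
im=c["image"];cv2.imwrite("pics/crop.png",np.hstack([cv2.resize(im[240:300,360:440],(400,300),interpolation=2),cv2.resize(s["image"][270:345,220:320],(400,300),interpolation=2)])[:,:,::-1])
```

```text
potcap [ 0.5087 -0.1865  0.067   0.5087 -0.1864  0.0676]
vial [ 0.5178 -0.2604  0.063   0.5179 -0.2608  0.0615]
tub [ 0.5161 -0.3387  0.045   0.5163 -0.3394  0.043 ]
pink [ 0.5234 -0.0976  0.06    0.523  -0.0973  0.0648]
brown [ 0.4052 -0.1654  0.06    0.4054 -0.1648  0.0642]
pocket [0.5033 0.1571 0.09   0.5049 0.1627 0.0652]
pocket2 [0.546  0.0977 0.09   0.5494 0.1023 0.0603]
pocket3 [0.6205 0.1065 0.09   0.6268 0.1118 0.0582]
knob [0.5777 0.1677 0.171  0.5776 0.1676 0.1713]
cap1 [0.5367 0.2129 0.124  0.5383 0.2173 0.1095]
cap2 [0.6081 0.226  0.124  0.608  0.2257 0.1249]
cap3 [0.6473 0.1697 0.124  0.6472 0.1696 0.1244]
cam [ 0.44761791 -0.03709313  0.95667967]
pot [ 2.610e+02  5.077e-01 -1.871e-01  6.670e-02  5.081e-01 -1.873e-01
  2.890e-02  2.880e-02  1.660e-02]
pocket [1.880e+02 5.037e-01 1.625e-01 8.900e-02 5.041e-01 1.625e-01 3.770e-02
 3.930e-02 9.000e-03]
knob [2.740e+02 5.786e-01 1.694e-01 1.697e-01 5.793e-01 1.702e-01 1.620e-02
 4.360e-02 1.470e-02]
knobdir [ 0.1102 -0.9939]
housing 0.5698179602622986 0.18348635733127594 0.1394181251525879
pointer [0.4673 0.1587 0.05  ]
post [0.4957 0.2819 0.095 ]
scene cap [ 0.5124 -0.187   0.067   0.512  -0.1866  0.0664]
```

View pics/crop.png

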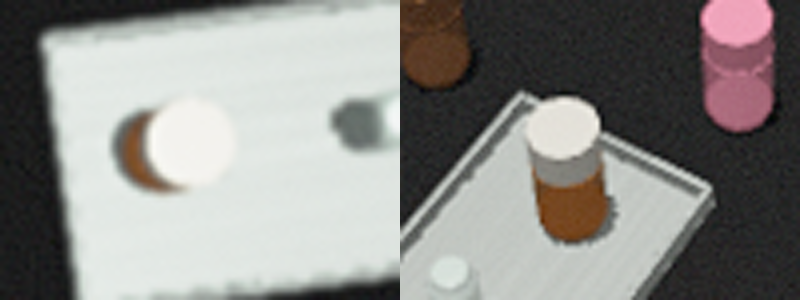

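The crop confirms it: white cap over an amber body, standing in the tray at (0.508, -0.187), with its top at z 0.067. The pocket is at (0.504, 0.1625) and the axis at (0.579, 0.169), 75 mm apart as specified. I'll move over the pot first.

Request:
step_arm(delta_pos=[[0.7,1,0],[0.7,1,0],[0.7,1,0],[0.7,1,0],[0.7,1,0],[0.7,1,0],[0.7,1,0],[0.7,1,0],[0.7,1,0],[0.7,1,0],[0.7,1,0],[0.7,1,0]], turn=[-0.25,-0.25,-0.25,-0.25,-0.25,-0.25,-0.25,-0.25,-0.25,-0.1,0,0], grip=0.3, newtons=40)

```text
time: 1.3
ee_pos: [0.4421, -0.2793, 0.2223]
eef_rot: [0.999, 0.049, -0.0, -0.0]
ft_force: [0.3, -0.5, -0.4]
width: 0.0613
grip_force: 0.0
```

Request:
step_arm(delta_pos=[[0.7,0.9,-0.5],[0.7,0.9,-0.5],[0.7,0.9,-0.5],[0.55,1,-0.4],[0,0,0],[0,0,0]], turn=[0,0,0,0,0,0])

```text
time: 1.9
ee_pos: [0.5078, -0.1876, 0.1746]
eef_rot: [0.999, 0.05, -0.001, -0.0]
ft_force: [-0.4, -0.5, 0.9]
width: 0.0609
grip_force: 0.0
```

Run:
```python
from h import *
c=camera("wrist");im=c["image"];cv2.imwrite("pics/w1.png",im[:,:,::-1])
hsv=cv2.cvtColor(im,cv2.COLOR_RGB2HSV)
V=np.array(c["view"]);H,W=480,640
uu,vv=np.meshgrid(np.arange(W),np.arange(H))
p=cv2.undistortPoints(np.stack([uu,vv],-1).reshape(-1,1,2).astype(float),c["mtx"],c["dist"]).reshape(H,W,2)
R=V[:3,:3];o=-R.T@V[:3,3];X=(np.dstack([p[...,0],-p[...,1],-np.ones((H,W))])*c["z_map"][...,None])@R+o
print(o)
m=(np.hypot(X[...,0]-.508,X[...,1]+.187)<.03)&(abs(X[...,2]-.067)<.005)
q=X[m];print(m.sum(),q.mean(0),(q.max(0)+q.min(0))/2,np.ptp(q,axis=0), np.argwhere(m).mean(0))
```

```text
[ 0.58430981 -0.18034588  0.33666084]
968 [ 0.51162121 -0.18747047  0.06682427] [ 0.51105727 -0.18733366  0.06580674] [0.02984638 0.0289539  0.00733617] [233.6053719  318.24380165]
```

View pics/w1.png

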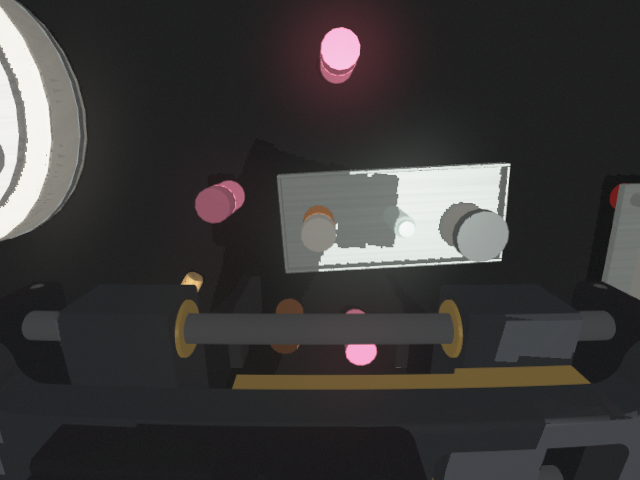

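The wrist view shows the white cap at (318,234), giving (0.511, -0.187). That agrees with the top and scene views to within 3 mm. Descending to mid-height.

Request:
step_arm(delta_pos=[[0.1,0,-0.8],[0,0,-0.8],[0,0,-0.8],[0,0,-0.8],[0,0,-0.8],[0,0,-0.8],[0,0,-0.8],[0,0,0],[0,0,0]], turn=[0,0,0,0,0,0,0,0,0])

```text
time: 2.85
ee_pos: [0.5103, -0.189, 0.0356]
eef_rot: [0.999, 0.048, -0.0, 0.0]
ft_force: [0.9, 0.3, 0.0]
width: 0.061
grip_force: 0.0
```

Request:
step_arm(delta_pos=[[0,0,0],[0,0,0],[0,0,0],[0,0,0],[0,0,0],[0,0,0],[0,0,0],[0,0,0]], turn=[0,0,0,0,0,0,0,0], grip=1, newtons=40)

```text
time: 3.65
ee_pos: [0.5106, -0.188, 0.0352]
eef_rot: [0.999, 0.049, 0.0, 0.0]
ft_force: [0.2, 0.4, 3.6]
width: 0.0289
grip_force: 39.9
```

Request:
step_arm(delta_pos=[[0,0,0.4],[0,0,0.8],[0,0,0.9],[0,0,0.9],[0,0,0.9],[0,0,0.9],[0,0,0.8],[0,0.6,0],[0,0.9,0],[0,0.9,0],[0,0.9,0],[0,0.9,0]], turn=[0,0,0,0,0,0,0,0,0,0,0,0])

```text
time: 4.85
ee_pos: [0.5097, -0.0809, 0.1743]
eef_rot: [0.999, 0.049, -0.001, -0.0]
ft_force: [-0.1, 0.3, -1.0]
width: 0.0288
grip_force: 39.9
```

Request:
step_arm(delta_pos=[[0,0.9,0],[0,0.9,0],[0,0.9,0],[0,0.9,0],[0,0.9,0],[0,0.9,0],[0,0.8,0],[0,0,0],[0,0,0],[0,0,0]], turn=[0,0,0,0,0,0,0,0,0,0])

```text
time: 5.85
ee_pos: [0.5101, 0.0713, 0.1747]
eef_rot: [0.999, 0.048, -0.0, 0.0]
ft_force: [-0.4, 0.2, -0.6]
width: 0.0291
grip_force: 39.9
```

```bash
cat >> h.py <<'E'
def cloud(c):
    H,W=480,640;V=np.array(c["view"]);R=V[:3,:3];o=-R.T@V[:3,3]
    uu,vv=np.meshgrid(np.arange(W),np.arange(H))
    p=cv2.undistortPoints(np.stack([uu,vv],-1).reshape(-1,1,2).astype(float),c["mtx"],c["dist"]).reshape(H,W,2)
    return (np.dstack([p[...,0],-p[...,1],-np.ones((H,W))])*c["z_map"][...,None])@R+o
E
python3 - <<'E'
from h import *
for n in("wrist","top","scene"):
    c=camera(n);cv2.imwrite(f"pics/{n}2.png",c["image"][:,:,::-1]);np.save(f"pics/{n}2.npy",c,allow_pickle=True)
print(read_state()["ee_pos"],read_state()["joint_positions"])
a=cv2.imread("pics/wrist2.png");b=cv2.imread("pics/scene2.png")[130:290,320:500]
cv2.imwrite("pics/v2.png",np.hstack([cv2.resize(a,(480,360)),cv2.resize(b,(320,360))]))
E
```

```text
[0.51041236 0.07128409 0.17491431] [ 0.30429092  0.17088781 -0.58114264  1.78625151  0.1000255   1.21404769
 -1.77939261]
```

View pics/v2.png

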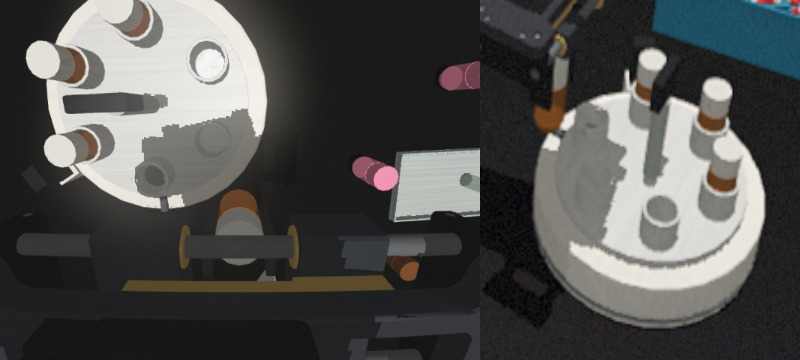

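The wrist view shows the pocket at the pointer at about (206,237) full-size, the knob bar at (140,137), and the pot upright in the gripper at (315,300).

Run:
```python
from h import *
from scipy.optimize import least_squares
def circ(q,r=None):
    f=lambda p:np.hypot(q[:,0]-p[0],q[:,1]-p[1])-(r or p[2])
    s=least_squares(f,[*q.mean(0)[:2],.018][:2 if r else 3],loss="soft_l1",f_scale=.001);return s.x,np.sqrt((f(s.x)**2).mean())
for n in("wrist","top","top0"):
    c=np.load(f"pics/{n if n[-1]=='0' else n+'2'}.npy",allow_pickle=True).item();X=cloud(c)
    near=lambda xy,r:np.hypot(X[...,0]-xy[0],X[...,1]-xy[1])<r
    print(n)
    for nm,a in (("pocket",(.504,.1625)),("p2",(.548,.1)),("p3",(.622,.107))):
        q=X[near(a,.027)&(abs(X[...,2]-.09)<.003)]
        if len(q)>20:print(nm,len(q),np.round(circ(q,.01775)[0],4),np.round((q.max(0)+q.min(0))/2,4),np.ptp(q,axis=0))
    for nm,a in (("c1",(.537,.215)),("c2",(.608,.226)),("c3",(.647,.17))):
        q=X[near(a,.025)&(abs(X[...,2]-.124)<.003)]
        if len(q)>20:print(nm,len(q),np.round(q.mean(0),4))
    q=X[near((.579,.169),.03)&(abs(X[...,2]-.171)<.003)]
    if len(q)>20:
        r=cv2.minAreaRect(((q[:,:2])*1000).astype(np.float32));print("knob",len(q),q.mean(0),r)
# pot in hand, from wrist and scene
e=np.array([.5104,.0713])
for n in("wrist2","scene2"):
    c=np.load(f"pics/{n}.npy",allow_pickle=True).item();X=cloud(c);im=cv2.cvtColor(c["image"],cv2.COLOR_RGB2HSV)
    m=(np.hypot(X[...,0]-e[0],X[...,1]-e[1])<.03)&(im[...,0]<20)&(im[...,1]>120)&(X[...,2]>.13)
    q=X[m]
    if len(q)>20: print(n,len(q),q.min(0),q.max(0),circ(q,.015), [(round(z,3),np.round(circ(q[abs(q[:,2]-z)<.006],.015)[0],4)) for z in (.152,.163,.175) if (abs(q[:,2]-z)<.006).sum()>10])
```

```text
wrist
pocket 722 [0.5071 0.1624] [0.5067 0.1626 0.0894] [0.0378344 0.0407621 0.004826 ]
p2 719 [0.5517 0.1025] [0.5517 0.1025 0.0898] [0.03723386 0.03831465 0.00549963]
p3 931 [0.6254 0.1113] [0.6257 0.1113 0.0895] [0.0387511  0.03835471 0.00486222]
c1 1255 [0.537  0.2282 0.1238]
c2 1706 [0.6105 0.2379 0.1238]
c3 1367 [0.6502 0.1791 0.1237]
knob 2198 [0.58125091 0.1705638  0.17068578] ((581.1074829101562, 171.57957458496094), (12.172483444213867, 44.85052490234375), 6.552828788757324)
top
c3 32 [0.6655 0.1811 0.1241]
top0
pocket 160 [0.5043 0.1617] [0.5041 0.1625 0.0898] [0.03769677 0.03927504 0.00559026]
p2 143 [0.5492 0.1025] [0.5487 0.102  0.0899] [0.03823381 0.0377572  0.00572823]
p3 141 [0.6237 0.1113] [0.6239 0.1114 0.0899] [0.03791617 0.03822482 0.0056006 ]
c1 213 [0.5346 0.2286 0.1236]
c2 235 [0.609  0.2386 0.1237]
c3 261 [0.6535 0.1789 0.1238]
knob 227 [0.57917157 0.17028275 0.17065266] ((579.3258056640625, 170.447021484375), (12.240073204040527, 43.591453552246094), 5.870970726013184)
wrist2 1332 [0.51250476 0.05572384 0.14903852] [0.53675489 0.0913368  0.27588702] (array([0.51052793, 0.07117325]), np.float64(0.0031726012913265616)) [(0.152, array([0.5104, 0.0714])), (0.163, array([0.5104, 0.0712])), (0.175, array([0.5104, 0.0711]))]
scene2 243 [0.49380041 0.04507574 0.14275481] [0.53745196 0.08664516 0.33437977] (array([0.51161443, 0.07140762]), np.float64(0.0036414966498653774)) [(0.152, array([0.5113, 0.0718])), (0.163, array([0.5114, 0.0713])), (0.175, array([0.5111, 0.0682]))]
```

Request:
step_arm(delta_pos=[[-0.14,0.6,0],[0,0.8,0],[0,0.8,0],[0,0.8,0],[0,0.63,0],[0,0,-0.4],[0,0,-0.5],[0,0,-0.5],[0,0,-0.4],[0,0,0],[0,0,0],[0,0,0]], turn=[0.1,0,0,0,0,0,0,0,0,0,0,0], newtons=50)

```text
time: 7.2
ee_pos: [0.5074, 0.1627, 0.1306]
eef_rot: [0.999, 0.055, 0.0, -0.0]
ft_force: [0.2, 0.3, -0.4]
width: 0.0291
grip_force: 49.9
```

Run:
```python
from h import *
from scipy.optimize import least_squares
print(read_state()["ee_pos"],read_state()["ft_force"])
c=camera("scene");b=c["image"][150:250,340:450]
w=camera("wrist")
cv2.imwrite("pics/v3.png",np.hstack([cv2.resize(b,(440,400),interpolation=2),cv2.resize(w["image"][200:460,200:430],(354,400))])[:,:,::-1])
```

```text
[0.50735906 0.16274927 0.13056639] [ 0.18378108  0.27953903 -0.42339408]
```

View pics/v3.png

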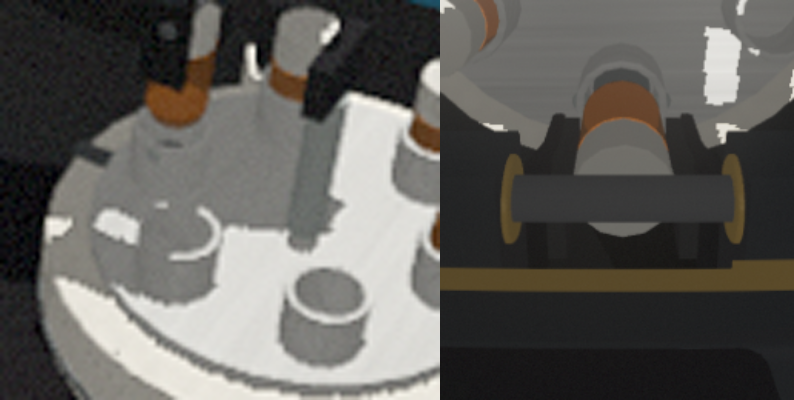

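The pot hangs centred over the pocket in both crops. Now I'll feel downward in small steps.

Request:
step_arm(delta_pos=[[0,-0.02,-0.1],[0,0,-0.1],[0,0,-0.1],[0,0,-0.1],[0,0,-0.1],[0,0,0]], turn=[0,0,0,0,0,0])

```text
time: 7.9
ee_pos: [0.5067, 0.1622, 0.1171]
eef_rot: [0.998, 0.055, -0.0, 0.0]
ft_force: [-1.1, 0.9, -0.2]
width: 0.0291
grip_force: 49.9
```

Request:
step_arm(delta_pos=[[0,0,-0.04],[0,0,-0.04],[0,0,0]], turn=[0,0,0])

```text
time: 8.2
ee_pos: [0.507, 0.1625, 0.1156]
eef_rot: [0.998, 0.055, 0.0, -0.0]
ft_force: [-0.2, 1.6, -1.0]
width: 0.0293
grip_force: 49.9
```

Request:
step_arm(delta_pos=[[0,0,-0.04],[0,0,-0.04],[0,0,0]], turn=[0,0,0])

```text
time: 8.5
ee_pos: [0.507, 0.1627, 0.1138]
eef_rot: [0.998, 0.055, 0.0, -0.0]
ft_force: [-0.9, 2.4, 2.0]
width: 0.0291
grip_force: 49.9
```

Request:
step_arm(delta_pos=[[0,0.02,-0.04],[0,0,-0.03],[0,0,0]], turn=[0,0,0])

```text
time: 8.8
ee_pos: [0.507, 0.1628, 0.1122]
eef_rot: [0.998, 0.055, 0.0, 0.0]
ft_force: [-1.6, 1.2, 5.3]
width: 0.0289
grip_force: 49.9
```

Request:
step_arm(delta_pos=[[0,0,-0.04],[0,0,0]], turn=[0,0])

```text
time: 9.0
ee_pos: [0.507, 0.1628, 0.111]
eef_rot: [0.998, 0.055, 0.0, 0.0]
ft_force: [-1.8, 0.7, 3.1]
width: 0.0288
grip_force: 49.9
```

Request:
step_arm(delta_pos=[[-0.02,0,-0.04],[0,0,-0.04],[0,0,0]], turn=[0,0,0])

```text
time: 9.3
ee_pos: [0.5065, 0.1626, 0.1084]
eef_rot: [0.998, 0.055, -0.0, 0.0]
ft_force: [0.9, 1.0, -2.2]
width: 0.0292
grip_force: 49.9
```

Request:
step_arm(delta_pos=[[0,0,-0.04],[0,0,0]], turn=[0,0])

```text
time: 9.5
ee_pos: [0.5065, 0.1626, 0.1075]
eef_rot: [0.998, 0.055, -0.0, 0.0]
ft_force: [0.9, 1.1, -2.9]
width: 0.0289
grip_force: 49.9
```

Request:
step_arm(delta_pos=[[0,0,-0.04],[0,0,0]], turn=[0,0])

```text
time: 9.7
ee_pos: [0.5064, 0.1626, 0.1066]
eef_rot: [0.998, 0.055, -0.0, 0.0]
ft_force: [1.4, 0.0, -3.4]
width: 0.0287
grip_force: 49.9
```

Request:
step_arm(delta_pos=[[0,0,-0.04],[0,0,0]], turn=[0,0])

```text
time: 9.9
ee_pos: [0.5064, 0.1627, 0.1056]
eef_rot: [0.998, 0.055, -0.0, 0.0]
ft_force: [1.1, 0.4, -2.7]
width: 0.0289
grip_force: 49.9
```

Request:
step_arm(delta_pos=[[0,0,-0.04],[0,0,0]], turn=[0,0])

```text
time: 10.1
ee_pos: [0.5064, 0.1627, 0.1046]
eef_rot: [0.998, 0.055, -0.0, 0.0]
ft_force: [0.9, 0.3, -2.3]
width: 0.0291
grip_force: 49.9
```

Request:
step_arm(delta_pos=[[0,0,-0.04],[0,0,0]], turn=[0,0])

```text
time: 10.3
ee_pos: [0.5064, 0.1627, 0.1035]
eef_rot: [0.998, 0.055, -0.0, 0.0]
ft_force: [1.5, 0.1, -4.0]
width: 0.0288
grip_force: 49.9
```

Request:
step_arm(delta_pos=[[0,0,-0.04],[0,0,0]], turn=[0,0])

```text
time: 10.5
ee_pos: [0.5064, 0.1627, 0.1026]
eef_rot: [0.998, 0.055, -0.0, 0.0]
ft_force: [2.4, 0.3, -2.4]
width: 0.0289
grip_force: 49.9
```

Request:
step_arm(delta_pos=[[0,0,-0.04],[0,0,0]], turn=[0,0])

```text
time: 10.7
ee_pos: [0.5064, 0.1627, 0.1016]
eef_rot: [0.998, 0.055, -0.0, 0.0]
ft_force: [1.2, 0.1, -1.7]
width: 0.0295
grip_force: 49.9
```

Request:
step_arm(delta_pos=[[0,0,-0.04],[0,0,0]], turn=[0,0])

```text
time: 10.9
ee_pos: [0.5065, 0.1628, 0.1007]
eef_rot: [0.998, 0.055, 0.0, 0.0]
ft_force: [1.3, 0.9, -2.7]
width: 0.0293
grip_force: 49.9
```

Request:
step_arm(delta_pos=[[0,0,-0.04],[0,0,0]], turn=[0,0])

```text
time: 11.1
ee_pos: [0.5065, 0.1628, 0.0997]
eef_rot: [0.998, 0.055, 0.0, -0.0]
ft_force: [2.7, 0.4, -1.9]
width: 0.0291
grip_force: 49.9
```

Request:
step_arm(delta_pos=[[0,0,-0.04],[0,0,0]], turn=[0,0])

```text
time: 11.3
ee_pos: [0.5065, 0.1628, 0.0988]
eef_rot: [0.998, 0.055, 0.0, 0.0]
ft_force: [1.1, 0.7, 0.3]
width: 0.029
grip_force: 49.9
```

Request:
step_arm(delta_pos=[[0,0,-0.03],[0,0,0]], turn=[0,0])

```text
time: 11.5
ee_pos: [0.5067, 0.1629, 0.0984]
eef_rot: [0.998, 0.055, 0.0, 0.0]
ft_force: [-0.3, 0.5, 4.5]
width: 0.0289
grip_force: 49.9
```

Request:
step_arm(delta_pos=[[0,0,-0.02],[0,0,0],[0,0,0],[0,0,0]], turn=[0,0,0,0])

```text
time: 11.9
ee_pos: [0.5068, 0.1629, 0.0983]
eef_rot: [0.998, 0.055, 0.0, 0.0]
ft_force: [-1.2, -0.9, 9.0]
width: 0.0288
grip_force: 49.9
```

Hard bottom: +9 N with almost no travel. Releasing and rising, then looking.

Request:
step_arm(delta_pos=[[0,0,0],[0,0,0],[0,0,0],[0,0,0],[0,0,0]], turn=[0,0,0,0,0], grip=0.4)

```text
time: 12.4
ee_pos: [0.5064, 0.1627, 0.0974]
eef_rot: [0.998, 0.055, -0.0, 0.0]
ft_force: [0.1, 0.1, 0.2]
width: 0.0513
grip_force: 0.0
```

Request:
step_arm(delta_pos=[[0,0,0.3],[0,0,0.7],[0,0,0.9],[0,0,0.9],[0,0,0.9],[0,0,0.9],[0,0,0.9],[0,0,0],[0,0,0]], turn=[0,0,0,0,0,0,0,0,0])

```text
time: 13.3
ee_pos: [0.5066, 0.1628, 0.2355]
eef_rot: [0.998, 0.055, 0.001, 0.0]
ft_force: [0.5, -0.1, -1.2]
width: 0.0524
grip_force: 0.0
```

Run:
```python
from h import *
c=camera("wrist");X=cloud(c);cv2.imwrite("pics/w4.png",c["image"][:,:,::-1])
near=lambda xy,r:np.hypot(X[...,0]-xy[0],X[...,1]-xy[1])<r
for nm,a,z in (("pot",(.507,.162),.13),("c1",(.537,.228),.124),("c2",(.61,.238),.124),("c3",(.652,.179),.124),("knob",(.581,.17),.171)):
    q=X[near(a,.026)&(abs(X[...,2]-z)<.006)]
    if len(q)>20: print(nm,len(q),np.round(np.median(q,axis=0),4),np.round((q.max(0)+q.min(0))/2,4))
q=X[near((.581,.17),.03)&(abs(X[...,2]-.171)<.003)]
if len(q)>20: print(cv2.minAreaRect((q[:,:2]*1000).astype(np.float32)))
print(read_state()["ee_pos"],read_state()["joint_positions"])
```

```text
pot 1008 [0.508  0.1634 0.1313] [0.5071 0.1634 0.1287]
c1 1046 [0.5367 0.2314 0.124 ] [0.5362 0.2315 0.1223]
c2 1276 [0.6104 0.2397 0.1238] [0.6106 0.2401 0.1221]
c3 1380 [0.6549 0.1805 0.1238] [0.6553 0.1808 0.1223]
knob 1259 [0.5811 0.1715 0.1708] [0.581  0.1714 0.1704]
((581.0667724609375, 171.51040649414062), (11.56572151184082, 43.798133850097656), 6.271659851074219)
[0.50622213 0.16261206 0.23469694] [ 0.18570612  0.17403726 -0.6472271   1.66121382  0.1075252   1.34286803
 -1.93970041]
```

View pics/w4.png

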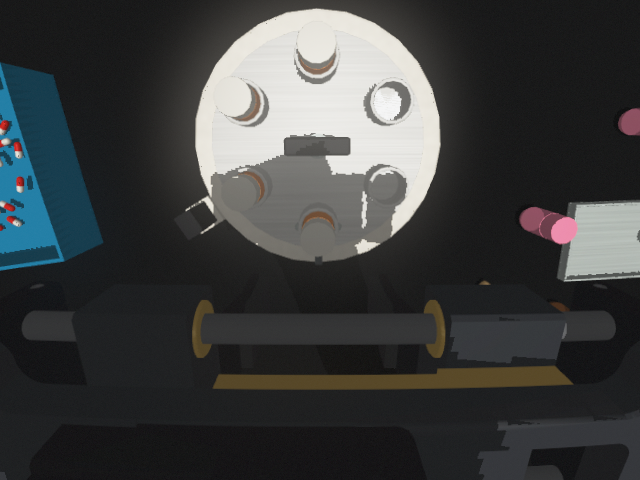

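The pot is home: its cap top is at z 0.131 and its axis is on the pocket, at image (318,235). The wheel hasn't moved, with the knob bar at (317,146). Next I'll turn the tool and go over the knob.

Request:
step_arm(delta_pos=[[0.3,0.03,0],[0.3,0.03,0],[0.3,0.03,0],[0.3,0.03,0],[0.3,0.03,0],[0.3,0.03,0],[0.3,0.03,0],[0.3,0.03,0],[0.3,0.03,0],[0.28,0.06,0],[0,0,0],[0,0,0]], turn=[1,1,1,1,1,1,1,1,1,1,1,1])

```text
time: 14.55
ee_pos: [0.5806, 0.171, 0.2337]
eef_rot: [0.713, 0.702, -0.001, -0.001]
ft_force: [0.4, 0.1, -0.1]
width: 0.0522
grip_force: 0.0
```

Request:
step_arm(delta_pos=[[0,0,0],[0,0,0],[0,0,0]], turn=[1,0,0])

```text
time: 14.85
ee_pos: [0.5807, 0.1709, 0.2343]
eef_rot: [0.673, 0.74, -0.0, -0.0]
ft_force: [0.7, -0.1, -0.6]
width: 0.0521
grip_force: 0.0
```

Run:
```python
from h import *
s=read_state();q=s["eef_rot"];print(s["ee_pos"],2*np.arctan2(q[1],q[0]),s["joint_positions"])
```

```text
[0.58070288 0.17085214 0.23431177] 1.6662844153157987 [ 0.27184076  0.39642758 -0.82708102  1.46389879  0.29152392  1.40958086
 -0.46787133]
```

Request:
step_arm(delta_pos=[[0,0,-0.6],[0,0,-0.8],[0,0,-0.8],[0,0,-0.8],[0,0,-0.4],[0,0,-0.3],[0,0,0],[0,0,0]], turn=[0.1,0,0,0,0,0,0,0])

```text
time: 15.65
ee_pos: [0.5813, 0.1712, 0.1431]
eef_rot: [0.667, 0.745, 0.0, 0.0]
ft_force: [0.1, 0.9, 0.4]
width: 0.0521
grip_force: 0.0
```

Request:
step_arm(delta_pos=[[0,0,0],[0,0,0],[0,0,0],[0,0,0],[0,0,0],[0,0,0],[0,0,0],[0,0,0],[0,0,0]], turn=[0,0,0,0,0,0,0,0,0], grip=1, newtons=60)

```text
time: 16.55
ee_pos: [0.5808, 0.171, 0.1426]
eef_rot: [0.667, 0.745, -0.0, -0.0]
ft_force: [-1.8, -0.5, 1.8]
width: 0.0118
grip_force: 60.0
```

Request:
step_arm(delta_pos=[[0,0,0],[0,0,0],[0,0,0],[0,0,0],[0,0,0],[0,0,0],[0,0,0],[0,0,0],[0,0,0],[0,0,0],[0,0,0],[0,0,0]], turn=[-0.4,-0.5,-0.5,-0.5,-0.5,-0.5,-0.5,-0.5,-0.5,-0.5,-0.5,-0.5])

```text
time: 17.75
ee_pos: [0.5802, 0.1711, 0.1426]
eef_rot: [0.884, 0.467, -0.001, -0.0]
ft_force: [-5.9, -1.7, 3.8]
width: 0.0116
grip_force: 60.0
```

Request:
step_arm(delta_pos=[[0,0,0],[0,0,0],[0,0,0],[0,0,0],[0,0,0],[0,0,0],[0,0,0],[0,0,0],[0,0,0],[0,0,0]], turn=[-0.4,-0.4,-0.4,-0.4,-0.4,-0.4,-0.3,-0.1,0,0])

```text
time: 18.75
ee_pos: [0.5799, 0.1714, 0.1426]
eef_rot: [0.949, 0.314, -0.001, -0.0]
ft_force: [-6.3, -0.8, 3.8]
width: 0.0113
grip_force: 60.0
```

```bash
cat > k.py <<'E'
from h import *
s=read_state();q=s["eef_rot"];print("tool turned",2*np.arctan2(q[1],q[0])-1.682,s["torque"],s["ft_force"],s["joint_positions"][6])
for n in("wrist","top"):
    c=camera(n);X=cloud(c)
    ax=np.array([.581,.171]) if n=="wrist" else np.array([.579,.1703])
    d=np.hypot(X[...,0]-ax[0],X[...,1]-ax[1])
    # caps: z .12-.135, radius 55-95
    m=(((X[...,2]>.121)&(X[...,2]<.136)&(d>.05)&(d<.1))).astype(np.uint8)
    k,l,st,ce=cv2.connectedComponentsWithStats(m)
    for i in range(1,k):
        if st[i,4]>60:
            p=np.median(X[l==i],axis=0);v=p[:2]-ax;print(n,st[i,4],np.round(p,4),"r",round(np.hypot(*v),4),"ang",round(np.degrees(np.arctan2(v[1],v[0]))-6.5,1))
    cv2.imwrite(f"pics/{n}_k{s['time']:.0f}.png",c["image"][:,:,::-1])
E
python3 k.py
```

```text
tool turned -1.0436257014459573 [-0.17416682  1.31973821  0.01551961] [-6.30289107 -0.79862889  3.82716755] -1.4736832539992555
wrist 2479 [0.6111 0.2406 0.1239] r 0.0758 ang 60.1
wrist 2467 [0.6557 0.1811 0.1239] r 0.0754 ang 1.2
wrist 1675 [0.5431 0.2354 0.1315] r 0.0747 ang 114.0
wrist 1469 [0.6291 0.1149 0.1238] r 0.0739 ang -55.8
```

Request:
step_arm(delta_pos=[[0,0,0],[0,0,0],[0,0,0],[0,0,0],[0,0,0],[0,0,0]], turn=[0,0,0,0,0,0], grip=0.4)

```text
time: 19.45
ee_pos: [0.581, 0.171, 0.1425]
eef_rot: [0.95, 0.313, 0.0, 0.0]
ft_force: [-0.6, -0.9, 0.0]
width: 0.0485
grip_force: 0.0
```

Request:
step_arm(delta_pos=[[0,0,0.5],[0,0,0.9],[0,0,0.9],[0,0,0.9],[0,0,0.8],[0,0,0.5],[0,0,0],[0,0,0]], turn=[0,0,0,0,0,0,0,0])

```text
time: 20.25
ee_pos: [0.5808, 0.171, 0.2546]
eef_rot: [0.95, 0.314, -0.0, 0.0]
ft_force: [0.3, -0.7, -0.8]
width: 0.0522
grip_force: 0.0
```

```bash
cat >> k.py <<'E'
c=camera("wrist");X=cloud(c)
q=X[(np.hypot(X[...,0]-.581,X[...,1]-.171)<.03)&(abs(X[...,2]-.171)<.004)]
print(len(q),len(q)>9 and (q.mean(0),cv2.minAreaRect((q[:,:2]*1000).astype(np.float32))))
E
python3 k.py; ls pics
```

```text
tool turned -1.044146439631608 [ 0.00395429 -0.02591655 -0.06371607] [ 0.30091124 -0.69086939 -0.77032434] -1.4361900512505992
wrist 971 [0.6107 0.2405 0.124 ] r 0.0756 ang 60.3
wrist 951 [0.6553 0.1808 0.124 ] r 0.0749 ang 1.0
wrist 931 [0.5384 0.2321 0.1315] r 0.0745 ang 118.4
wrist 784 [0.6263 0.1124 0.1238] r 0.0741 ang -58.8
top 267 [0.6237 0.1113 0.1237] r 0.074 ang -59.4
864 (array([0.5824739 , 0.17239387, 0.17058003]), ((582.0508422851562, 171.93028259277344), (43.011680603027344, 11.81940746307373), 36.128662109375))
X.npy
crop.png
scene0.npy
scene0.png
scene2.npy
scene2.png
top0.npy
top0.png
top2.npy
top2.png
top_k19.png
top_k20.png
v2.png
v3.png
w1.png
w4.png
wrist2.npy
wrist2.png
wrist_k19.png
wrist_k20.png
```

The knob bar went from 96.3° to 36.1°, which is 60.1° clockwise. The pot's cap top is still at z 0.1315, and the tool is clear. Handing in.

```bash
python3 -c "
from bench import *
print(close_job())"
```

```text
the job is handed in; nothing more can be done
None
```

I pressed the amber pot home in the pocket and turned the wheel one click clockwise (60.1° measured), so the pot is at the reader post; I let go and handed the job in, but the judge's result was not reported.

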